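Seat the row of spacer blocks on the loading rail and shut the keeper

TASK

Using the fingertips, push the row of four steel spacer blocks along the channel of the rail, as one closed-up train, until the first one is fully home against the dark end stop. Then push the orange tab so that the keeper slides fully shut behind the last block. Do not lift or tip any block out of the channel, and leave the other things on the bench where they are.

Things in the scene. Friction and masses are not known exactly. Their poses are not given: they have to be found in the camera images.
- rail: Low blue metal channel rail fixed to the bench, 290 mm long. Origin on the bench surface on the channel's centre line; x axis along the channel towards the end stop, z up. The channel's floor is 8 mm above the bench, its lips' inner faces at y = +-26.5 mm, outer at +-33.5 mm, tops at z = 15 mm. It runs from x = -125 mm (open end) to the stop's face at x = +150 mm.
- row_end (a point): Point on the channel's centre line, 18 mm above the bench, where the centre of the last block's rear face comes to lie when all four blocks are home (rail x = 50 mm). The keeper's bracket stands outside the lip on the rail's +y side at rail x = 19 to 63 mm, y up to 62 mm, 28 mm high in all.
- stop_face (a point): Centre of the face of the dark steel end stop that the blocks come to rest against (18 mm above the bench; the stop is 67 mm wide and 34 mm high).
- block_1: Steel spacer block, 25 x 50 x 20 mm (x, y, z), origin at the centre of its underside; lies across the channel with its x axis along the rail. About 0.13 to 0.25 kg. First of the row, nearest the stop.
- block_2: Steel spacer block, 25 x 50 x 20 mm (x, y, z), origin at the centre of its underside; lies across the channel with its x axis along the rail. About 0.13 to 0.25 kg. Second of the row.
- block_3: Steel spacer block, 25 x 50 x 20 mm (x, y, z), origin at the centre of its underside; lies across the channel with its x axis along the rail. About 0.13 to 0.25 kg. Third of the row.
- block_4: Steel spacer block, 25 x 50 x 20 mm (x, y, z), origin at the centre of its underside; lies across the channel with its x axis along the rail. About 0.13 to 0.25 kg. Last of the row: its rear face (its side away from the stop) is 12.5 mm from its origin.
- keeper (a joint): Travel of the keeper, a small cross slide: 0 = fully open (bar outside the channel), 0.020 m = fully shut (bar reaches 12 mm in past the lip, at rail x = 36 to 46 mm, 16 to 24 mm above the bench, 4 mm behind the last block when the row is home). Moves along the rail's -y, stays where left, takes about 2 N. If the row is not home the bar hits the last block's side.
- keeper_tab (a point): Centre of the outer face (the side away from the channel) of the keeper's upright orange tab, 36 mm above the bench; push here towards the channel, along the rail's -y axis. The tab is 18 mm wide along the rail, 8 mm thick and stands from 16 to 48 mm above the bench.
- spare_block: Spare steel block like the others, lying on the bench beyond the rail; bystander. Origin under its centre.
- screw_pot: Round grey metal pot, 57 mm across, 30 mm high; bystander. Origin under its centre.
- connector_3: Grey connector with a black end, 41 x 33 x 15 mm, on the bench; bystander. Origin under its centre.

How it is judged (in metres and radians):
On the way, in this order (a step that is already met when the one before it is completed fails the run):
1. the row is home against the stop, keeper still open (x of block_1 in the frame of rail above 0.1345 m and x of block_2 in the frame of rail above 0.1095 m and x of block_3 in the frame of rail above 0.0845 m and x of block_4 in the frame of rail above 0.0595 m and z of each of block_1, block_2, block_3, block_4 in the frame of rail below 0.011 m and value of joint keeper below 0.008 m), for 0.2 s.
2. the keeper is shut behind the row (x of block_1 in the frame of rail above 0.1345 m and x of block_2 in the frame of rail above 0.1095 m and x of block_3 in the frame of rail above 0.0845 m and x of block_4 in the frame of rail above 0.0595 m and value of joint keeper above 0.017 m), for 0.2 s.
At the end, for the whole second after the job is handed in: All four blocks lie flat in the channel, each within 3 mm of its place in a closed row against the stop, at rest, and the keeper is within 3 mm of fully shut (all of step 2 and z of each of block_1, block_2, block_3, block_4 in the frame of rail below 0.011 m and y of block_1 in the frame of rail between -0.005 and 0.005 m and y of block_2 in the frame of rail between -0.005 and 0.005 m and y of block_3 in the frame of rail between -0.005 and 0.005 m and y of block_4 in the frame of rail between -0.005 and 0.005 m and linear speed of each of block_1, block_2, block_3, block_4 below 0.01 m/s); the robot touches nothing.
It fails at once if the row is pulled or knocked apart (more than 15 mm of gaps between its first and last block) (distance between block_1 and block_4 above 0.09 m).
It fails at once if a block of the row is lifted more than 7 mm or tipped (z of any of block_1, block_2, block_3, block_4 in the frame of rail above 0.015 m or angle between any of block_1, block_2, block_3, block_4's own z axis and vertical above 0.25 rad).
It fails at once if a bystander is moved more than 15 mm (distance of any of spare_block, screw_pot, connector_3 from where it was at the start of the episode above 0.015 m).
It also fails if it takes over 48 s, if anything falls off the work surface, if the arm or the gripper's body presses on something with over 40 N, if the wrist force passes 120 N, or if a joint passes its speed limit or range.

ROBOT

A 7-joint arm with a two-finger parallel gripper is mounted at the origin on a cart in front of the work surface, level with it; the furniture and walls round the work are solid. World frame = base frame: x ahead of the robot, y to its left, z up, the work surface at z = 0. Lengths are in mm, angles in rad, forces in N, time in s.
With the tool pointing down it reaches from about 400 to 875 mm from the base axis. Payload 4.4 kg.
Tool frame: the origin (TCP) lies at the very end of the fingers, on their centre line; the grasp point (between the pads) lies ctrl.grip_depth behind it (ctrl.grip_depth is the distance from the TCP to the grasp point, in mm); y points along the fingers, x is the direction in which the jaws open and shut, and the axes are right-handed (so a half turn about y gives the same grasp; the last joint's range is limited). The gripper opens to 85 mm and grips with 20 to 120 N. Pads are 22 mm wide; open, the fingers measure 114 mm over their backs; the gripper's body (76 mm by 85 mm) begins 54 mm behind the grasp point. The pads swing forward as they close: fully open they stand 13 mm farther back than shut.
Start: joints at [-1.41, 0.628, 0.038, 1.517, -0.027, 0.996, -0.02], TCP at [146.134, 633.374, 231.313] pointing down, gripper open.
Joint ranges: [-3.06, 3.06], [-0.37, 2.12], [-1.25, 1.32], [0.18, 2.47], [-1.1, 4.24], [0.23, 1.98], [-2.94, 2.94]. Speed limits (rad/s): [2.57, 2.57, 3.14, 3.14, 3.14, 3.14, 3.14].

INTERFACE

Orientations are given as [roll, pitch, yaw] about the fixed x, y, z axes, in that order (R = Rz(yaw) Ry(pitch) Rx(roll)).
In Python, from cell import ctrl gives the robot as it stands.
- The arm moves only by the tool apply_moves, never from a script. Its argument "motion" is a list of rows, each a list of 5 numbers: the shift along the tool's x, y, z in cm, then the turn about the tool's y in rad, then the finger opening in cm, from 0 to 8.54. In form: [[tx, ty, tz, roll, hand], ...]. A call has 1 to 20 rows; each row is the pose to reach, as a shift and turn from the pose commanded when the call began, along the tool's axes at that moment; what a row does not reach only later rows make up. A row lasts 1/8 s, in which the tool goes at most 62.5 mm and 10.7 degrees, less where a joint would pass 70% of its speed; a pose out of reach is approached as far as the arm can. A call with a gripper value outside its range is refused whole. The fingers move at their own pace and stop on an object; the grip force is fixed at half the most. Time passes only in rows, so rows that repeat a pose let the fingers close. It gives the time, the measured TCP pose, the force and the opening at its end, in the units of the state.
- ctrl.read_state(): the state, without advancing time (a new reading comes with each control period).
- ctrl.get_image(name): name is "scene" or "top" or "wrist"; returns a dict with "image" (384x512x3 uint8, red, green, blue), "vfov" (degrees; the focal length in pixels is half the picture's height over the tangent of half this angle, whatever the lens; pixels are square), "cx", "cy" (the principal point, pixels), "extrinsics" (4x4, takes a point from world to camera coordinates); the wrist camera has in their place "tool_from_camera" (4x4, takes a point from camera to tool coordinates, whose origin is the TCP and whose axes are the tool frame's). Camera axes: x right, y up, looking along -z (the intrinsics and any distortion apply to the point x, -y, -z); pixel columns grow to the right and rows downward; lengths in mm; the calibration is good to about 2 mm. A picture is of the moment at which its call begins: read the wrist's pose just before it. There is no depth.
- ctrl.finish_job(): hands the job in, once; it reports no verdict.
Trained networks look in a picture, given as the dict that the camera call returned (one of the last four; its "shot" number tells which), for a name from the list of things; names that differ only in an ending like _2 or _b are one class to them, and where a whole thing is asked for, a point or a joint stands for the part that bears it (a point fixed in the world has none). Each returns a list of dicts, best first, with "confidence" (0 to 1); they miss things now and then, are a little off and sometimes report something else, mostly with a low value. They report only what shows in the picture. A call takes as long as a camera call.
- ctrl.search_frame(picture, query): "location" ([x, y, z] in mm, in world coordinates, good to about 4 mm: the middle of the surface that is visible of it).
- ctrl.mark_of(picture, query): "location" ([x, y, z] in mm, in world coordinates, good to about 4 mm: a listed point, or the origin of a listed thing).
The state is a dict: "clock": time; "qpos": joint angles; "qd": joint speeds; "tau": joint torques, N m; "eef_pos": TCP position; "tool_rot": TCP orientation; "force": force on the tool from outside, world axes, zero at the start; "torque": the same for the moment, N m; "width": finger opening in mm.
Only numpy, scipy, OpenCV 4.12 (cv2) and the standard library are available. Lean on these libraries where they do the work, as an engineer would, in place of code of your own. Each camera call takes 0.05 s, during which the arm holds its last target.

## Working session

There is one attempt and no reset: what is moved stays moved. The work goes in short steps, Python scripts to look and compute and a tool call to move; the robot and the scene stay as the last step left them, time stands still between calls to the robot, and variables do not carry over. Pictures are saved under pics/ and viewed, and the job is handed in when it is done.

Besides the shell and the picture viewer there is one more tool, called as name(argument=value, ...) on one line, values as JSON. apply_moves: Moves the arm, as the interface text tells. Its arguments: {"type":"object","properties":{"motion":{"type":"array","items":{"type":"array","items":{"type":"number"}}}},"required":["motion"]}

```bash
ls; mkdir -p pics
cat > h.py <<'E'
import numpy as np, cv2
from cell import ctrl
def snap(n,f):
    p=ctrl.get_image(n); cv2.imwrite('pics/'+f,p['image'][:,:,::-1]); return p
E
python3 - <<'E'
from h import *
s=ctrl.read_state(); print(s, ctrl.grip_depth)
for n in ['scene','top']:
    p=snap(n,n+'0.png'); print({k:v for k,v in p.items() if k!='image'})
    for q in ['rail','row_end','stop_face','block_1','keeper','keeper_tab','spare_block','screw_pot','connector_3']:
        for fn in ('mark_of','search_frame'):
            try: print(n,q,fn,[(np.round(d['location'],0).tolist(),round(d['confidence'],2)) for d in getattr(ctrl,fn)(p,q)[:6]])
            except Exception as e: print(q,fn,e)
E
```

```text
pics
{'clock': 0.0, 'qpos': array([-1.40981331,  0.62934812,  0.03842801,  1.51832136, -0.02696064,
        0.99627009, -0.01998146]), 'qd': array([ 0.00093224, -0.00036827,  0.00142872, -0.00038386, -0.0014658 ,
        0.00190903,  0.00043275]), 'tau': array([-1.15976542e-03, -5.63409054e+01,  1.22619811e+00, -1.93444330e+01,
        1.10796152e-02,  1.06163911e-02,  7.76333877e-06]), 'eef_pos': array([145.98980524, 632.78809988, 230.40244425]), 'tool_rot': array([-1.5708442 ,  0.00182867,  1.34406556]), 'force': array([-0.21582436,  0.41029235,  0.04189094]), 'torque': array([0.02822097, 0.01729116, 0.00172546]), 'width': 85.57109182799755} 18.700000000000003
{'vfov': 46.39517020932008, 'cx': 254.46902999405702, 'cy': 197.37676240112594, 'extrinsics': array([[ 8.35999540e-01, -5.48545873e-01,  1.42194924e-02,
        -4.38047315e+02],
       [ 3.50372999e-01,  5.53563078e-01,  7.55517492e-01,
        -3.60652676e+02],
       [-4.22307388e-01, -6.26630149e-01,  6.54974141e-01,
        -5.35417099e+02],
       [ 0.00000000e+00,  0.00000000e+00,  0.00000000e+00,
         1.00000000e+
[... 2367 characters left out ...]
[660.0, 73.0, 30.0], 0.63), ([637.0, 142.0, 25.0], 0.62)]
keeper mark_of it knows: block, connector, keeper_tab, rail, row_end, screw_pot, spare_block, stop_face
top keeper search_frame [([564.0, 154.0, 26.0], 0.69)]
top keeper_tab mark_of [([551.0, 143.0, 36.0], 0.51)]
top keeper_tab search_frame []
top spare_block mark_of [([762.0, 132.0, 1.0], 0.69), ([550.0, 149.0, 35.0], 0.18)]
top spare_block search_frame [([760.0, 129.0, 21.0], 0.86)]
top screw_pot mark_of [([724.0, 214.0, -1.0], 0.75)]
top screw_pot search_frame [([733.0, 216.0, 14.0], 0.66)]
top connector_3 mark_of [([476.0, 253.0, 1.0], 0.65)]
top connector_3 search_frame [([481.0, 251.0, 15.0], 0.72), ([612.0, 185.0, 11.0], 0.17)]
```

View pics/top0.png

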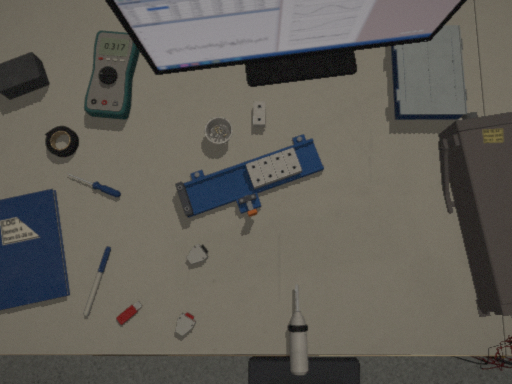

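View pics/scene0.png

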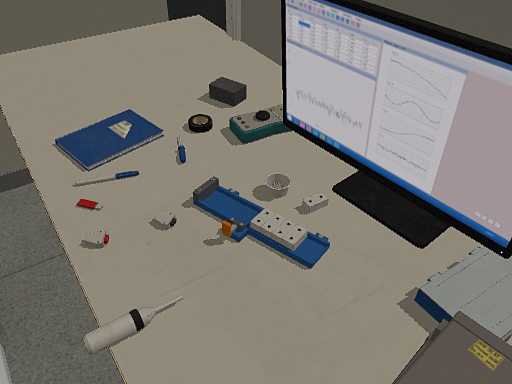

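The top view shows the rail running from (320,150) to the stop at (185,200). The blocks sit around (273,168) and the orange tab at (252,212). Next I'll refine the rail pose by overlaying its model.

```bash
cat >> h.py <<'E'
def proj(p,P):
    P=np.atleast_2d(P); E=p['extrinsics']; c=P@E[:3,:3].T+E[:3,3]
    f=p['image'].shape[0]/2/np.tan(np.radians(p['vfov']/2))
    return np.c_[p['cx']+f*c[:,0]/-c[:,2], p['cy']+f*-c[:,1]/-c[:,2]]
def railpts(x0,y0,th,P):
    P=np.atleast_2d(np.array(P,float)); c,s=np.cos(th),np.sin(th)
    return np.c_[x0+c*P[:,0]-s*P[:,1], y0+s*P[:,0]+c*P[:,1], P[:,2]]
def overlay(p,pose,segs,f,ctr,half=(64,48),k=6):
    im=p['image'][:,:,::-1]; u0=int(ctr[0]-half[0]);v0=int(ctr[1]-half[1])
    c=im[v0:v0+2*half[1],u0:u0+2*half[0]]
    c=cv2.resize(c,None,fx=k,fy=k,interpolation=cv2.INTER_CUBIC)
    for a,b,col in segs:
        q=proj(p,railpts(*pose,[a,b])); q=((q-[u0,v0]+.5)*k).astype(int)
        cv2.line(c,tuple(map(int,q[0])),tuple(map(int,q[1])),col,1)
    cv2.imwrite('pics/'+f,c)
G=(0,255,0);R=(0,0,255);Y=(0,255,255)
SEG=[((-125,s*33.5,15),(150,s*33.5,15),G) for s in(1,-1)]+[((-125,s*26.5,15),(150,s*26.5,15),G) for s in(1,-1)]
SEG+=[((-125,-33.5,15),(-125,33.5,15),G),((150,-33.5,34),(150,33.5,34),R),((50,-25,28),(50,25,28),Y)]
SEG+=[((a,-33.5,34),(a,33.5,34),R) for a in(165,)]
E
python3 - <<'E'
from h import *
th=np.arctan2(92,-39)
pose=(585.5-150*np.cos(th),276-150*np.sin(th),th); print(pose)
p=ctrl.get_image('top'); overlay(p,pose,SEG,'ov0.png',(250,175))
p=ctrl.get_image('scene'); overlay(p,pose,SEG,'ov1.png',(260,222),half=(75,48),k=5)
E
```

```text
(np.float64(644.0439244211553), np.float64(137.89638341676184), np.float64(1.9717459521609904))
```

View pics/ov0.png

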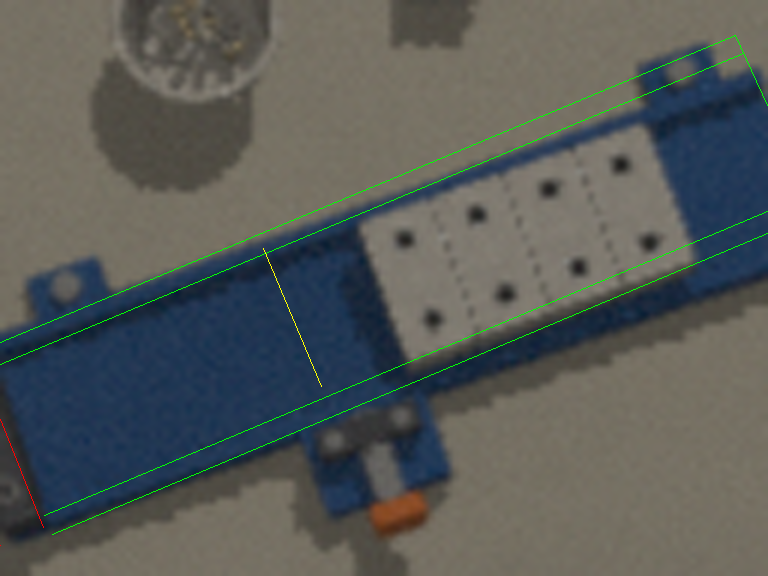

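View pics/ov1.png

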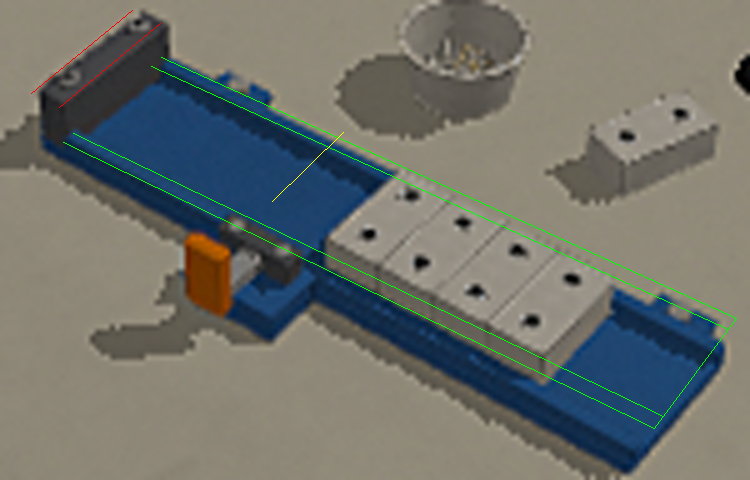

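Run:
```python
from h import *
p=ctrl.get_image('top'); overlay(p,(0,0,0),[],'t_a.png',(205,190),half=(40,30),k=10);overlay(p,(0,0,0),[],'t_b.png',(295,160),half=(40,30),k=10)
p=ctrl.get_image('scene'); overlay(p,(0,0,0),[],'s_b.png',(305,250),half=(40,30),k=10); overlay(p,(0,0,0),[],'s_a.png',(220,210),half=(40,35),k=10)
```

```text
(no output)
```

View pics/t_a.png

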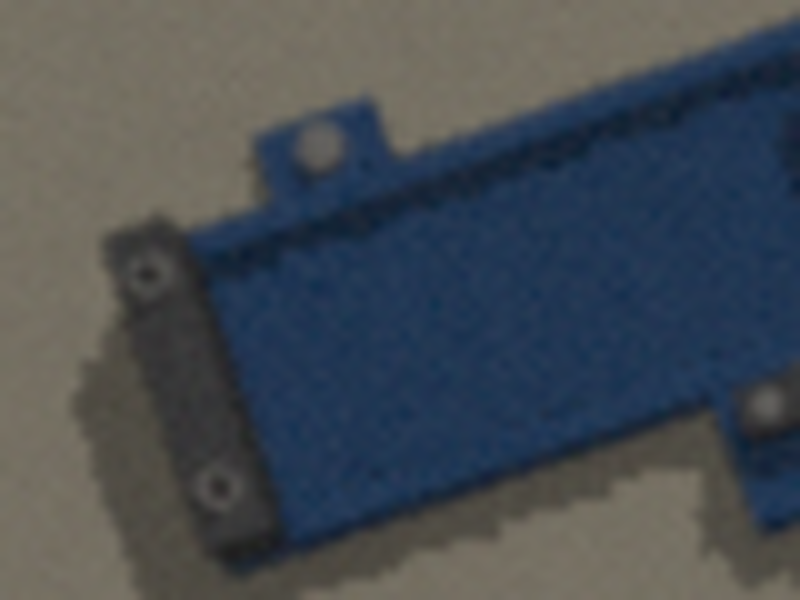

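View pics/t_b.png

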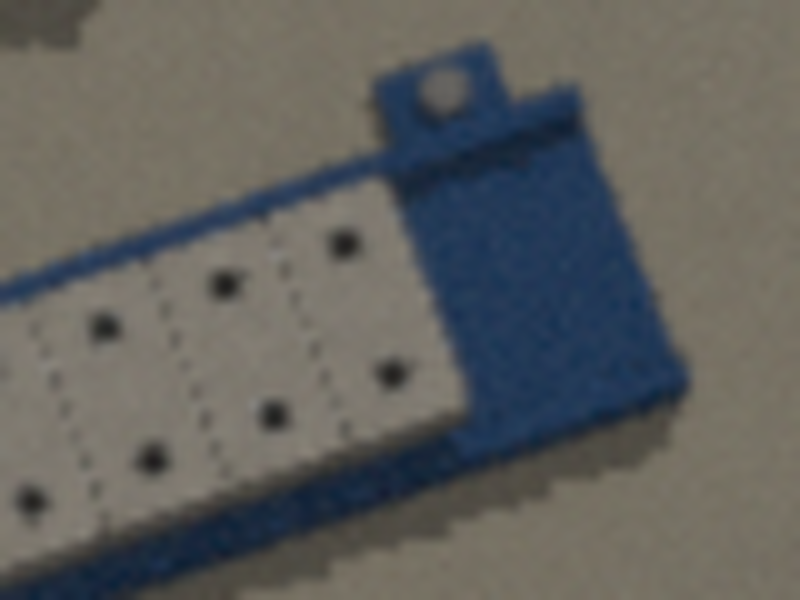

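View pics/s_a.png

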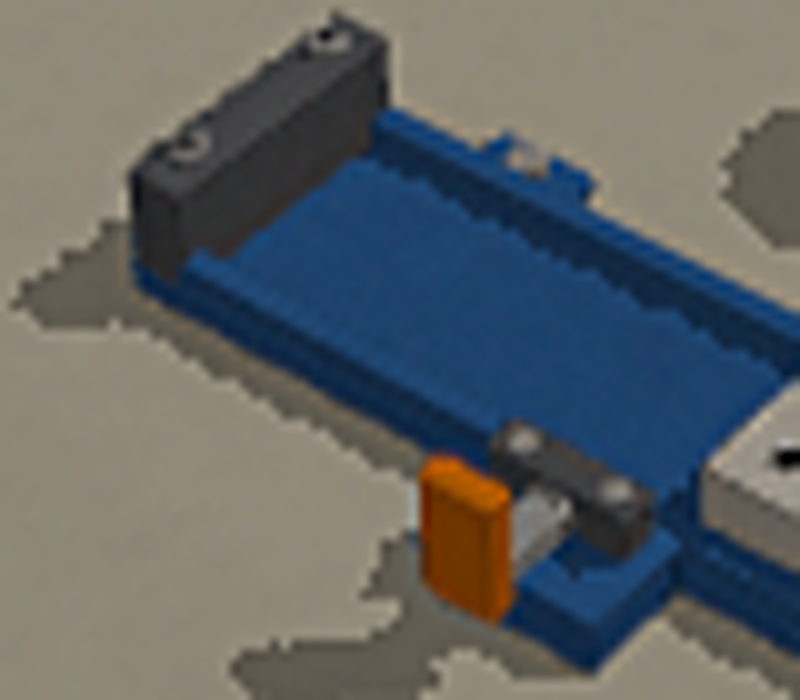

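View pics/s_b.png

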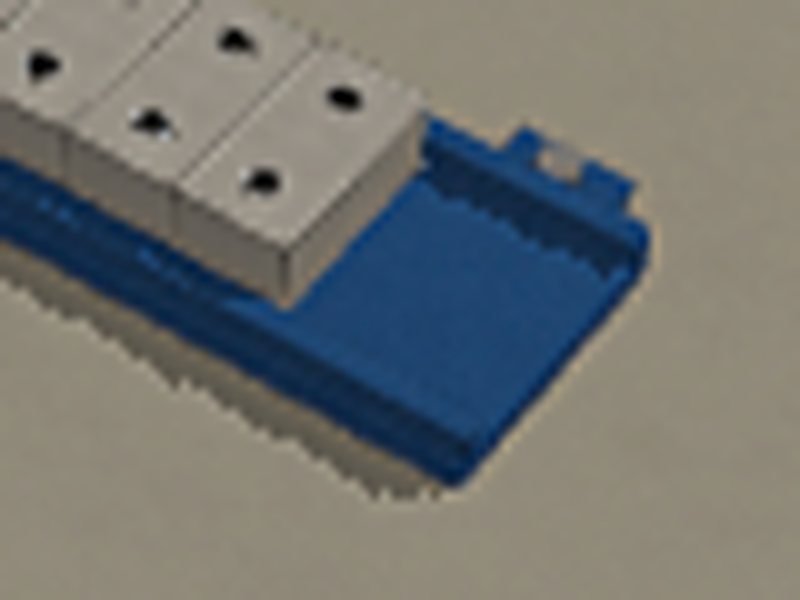

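Run:
```python
from h import *
from scipy.optimize import least_squares
pt=ctrl.get_image('top'); ps=ctrl.get_image('scene')
C=[(pt,(165,160),(182,228),(150,-33.5,34)),(pt,(165,160),(275,540),(150,33.5,34)),
(pt,(255,130),(580,90),(-125,-33.5,15)),(pt,(255,130),(685,375),(-125,33.5,15)),
(ps,(180,175),(385,42),(150,-33.5,34)),(ps,(180,175),(182,190),(150,33.5,34)),
(ps,(265,220),(648,228),(-125,-33.5,15)),(ps,(265,220),(460,487),(-125,33.5,0)),
(pt,(255,130),(388,172),('b',-25,28)),(pt,(255,130),(465,410),('b',25,28)),
(ps,(265,220),(285,248),('b',25,28)),(ps,(265,220),(285,308),('b',25,8)),(ps,(265,220),(428,112),('b',-25,28))]
def res(v):
    r=[]
    for p,o,c,P in C:
        if P[0]=='b': P=(v[3],P[1]+v[4],P[2])
        r.append(proj(p,railpts(v[0],v[1],v[2],P))[0]-((np.array(c)+.5)/10-.5+o))
    return np.array(r)
s=least_squares(lambda v:res(v).ravel(),[644,138,1.97,-60,0],x_scale=[1,1,.01,1,1],loss='soft_l1')
v=s.x; print(v.round(4)); print(res(v).round(1))
np.save('pose.npy',v)
def w(P): return railpts(v[0],v[1],v[2],P)[0].round(1)
print('stop',w((150,0,18)),'rowend',w((50,0,18)),'tab guess',w((41,62,36)),'rear',w((v[3],v[4],18)))
overlay(pt,v[:3],SEG,'ov2.png',(250,175)); overlay(ps,v[:3],SEG,'ov3.png',(260,222),half=(75,48),k=5)
```

```text
[ 6.384389e+02  1.343679e+02  1.916100e+00 -7.940100e+01 -5.089000e-01]
[[-1.4 -0.8]
 [ 0.1  0.1]
 [-0.5 -0.8]
 [ 1.   1.1]
 [ 0.1 -0.5]
 [-0.9  0.8]
 [ 0.6 -0.3]
 [-0.   0.9]
 [-0.7  0.4]
 [ 0.5 -0.3]
 [ 0.2  0. ]
 [-0.5  1.4]
 [ 0.4 -1.7]]
stop [587.7 275.5  18. ] rowend [621.5 181.4  18. ] tab guess [566.2 152.   36. ] rear [665.8  59.8  18. ]
```

View pics/ov2.png

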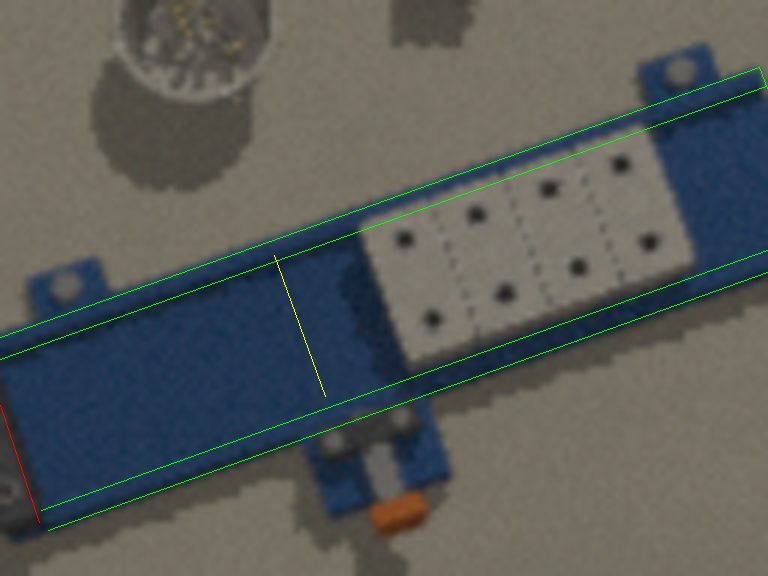

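View pics/ov3.png

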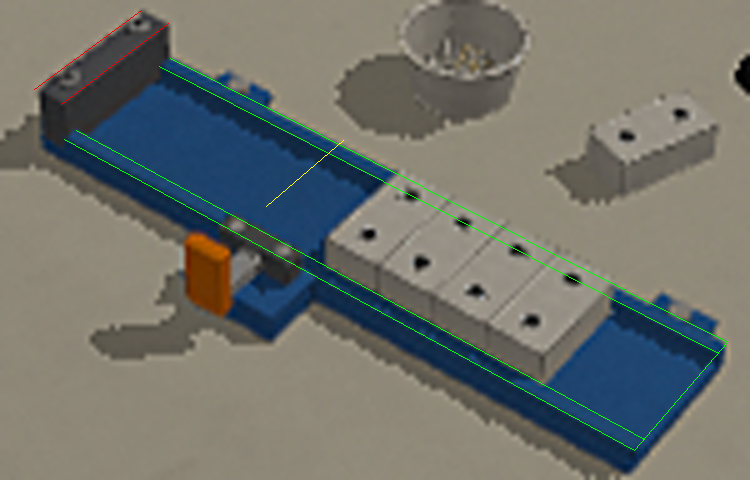

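```bash
cat >> h.py <<'E'
from scipy.spatial.transform import Rotation as Ro
def toolnums(P,yaw=None,rail=True):
    v=np.load('pose.npy'); st=ctrl.read_state()
    w=railpts(*v[:3],P)[0] if rail else np.array(P,float)
    r=Ro.from_euler('xyz',st['tool_rot']); 
    t=r.as_matrix().T@(w-st['eef_pos'])/10
    y=v[2]-np.pi/2 if yaw is None else yaw
    print('world',w.round(1),'shift cm',t.round(2),'turn',round(-(y-st['tool_rot'][2]),3),'t',st['clock'])
def inrail():
    v=np.load('pose.npy'); st=ctrl.read_state(); d=st['eef_pos']-[v[0],v[1],0]; c,s=np.cos(v[2]),np.sin(v[2])
    print('rail',np.round([c*d[0]+s*d[1],-s*d[0]+c*d[1],d[2]],1),'yawerr',round(st['tool_rot'][2]-v[2]+np.pi/2,4),'rot',st['tool_rot'].round(3),'F',st['force'].round(1),'w',round(st['width'],1),'t',st['clock'],'q',st['qpos'].round(2))
E
python3 - <<'E'
from h import *
inrail(); toolnums((-115,0,150))
E
```

```text
rail [636.2 294.4 231.3] yawerr 0.9987 rot [-1.571  0.     1.344] F [-0.3  0.7 -0.5] w 85.4 t 2.1 q [-1.41  0.63  0.04  1.52 -0.03  1.   -0.02]
world [677.4  26.2 150. ] shift cm [-47.22   8.13 -65.42] turn 0.999 t 2.1
```

apply_moves(motion=[[-2, 0, -3, 0.1, 0], [-5, 0, -7, 0.2, 0], [-8, 0, -11, 0.3, 0], [-11, 0, -15, 0.4, 0], [-14, 0, -19.4, 0.5, 0], [-17, 0, -23.6, 0.6, 0], [-20, 0, -27.7, 0.7, 0], [-23, 0, -31.9, 0.8, 0], [-26, 0, -36, 0.9, 0], [-29, 0, -40.2, 1.0, 0], [-32, 0, -44.3, 1.0, 0], [-35, 0, -48.5, 1.0, 0], [-38, 0, -52.7, 1.0, 0], [-41, 2, -56.8, 1.0, 0], [-44, 4, -61, 1.0, 0], [-46, 6, -63.7, 1.0, 0], [-47.2, 8, -65.4, 1.0, 0], [-47.2, 8.1, -65.4, 1.0, 0], [-47.2, 8.1, -65.4, 1.0, 0]])

```text
clock: 4.47
eef_pos: [676.9, 27.6, 150.6]
tool_rot: [-1.57, -0.0, 0.345]
force: [0.4, -0.8, 0.1]
width: -0.4
```

Run:
```python
from h import *
inrail(); toolnums((-115,0,150))
p=snap('wrist','w0.png'); print(p['tool_from_camera'],p['vfov'],p['cx'],p['cy'])
for n in ('wrist','top','scene'):
    if n!='wrist': p=snap(n,n+'1.png')
    for q in ['row_end','stop_face','block_1','keeper_tab']:
        print(n,q,[(np.round(d['location'],0).tolist(),round(d['confidence'],2)) for d in ctrl.mark_of(p,q)[:5]])
```

```text
rail [-1.135e+02 -1.000e-01  1.506e+02] yawerr -0.0004 rot [-1.57  -0.     0.345] F [ 0.4 -0.8  0.1] w -0.4 t 4.475 q [-0.24  0.77  0.28  1.51 -0.25  0.89  0.47]
world [677.4  26.2 150. ] shift cm [-0.01  0.06 -0.15] turn -0.0 t 4.475
[[ 9.99998885e-01  1.44406005e-03 -3.80267791e-04 -1.45197201e-02]
 [-7.41140256e-04  2.58877767e-01 -9.65909806e-01 -1.42082731e+02]
 [-1.29638889e-03  9.65909010e-01  2.58878549e-01  6.56028830e+01]
 [ 0.00000000e+00  0.00000000e+00  0.00000000e+00  1.00000000e+00]] 59.97025450672961 248.1546231876029 190.11144864655452
wrist row_end []
wrist stop_face []
wrist block_1 [([634.0, 140.0, 5.0], 0.71), ([646.0, 117.0, 6.0], 0.7), ([652.0, 94.0, 9.0], 0.7)]
wrist keeper_tab []
top row_end [([624.0, 186.0, 17.0], 0.75), ([663.0, 70.0, 7.0], 0.17)]
top stop_face [([585.0, 276.0, 19.0], 0.57)]
top block_1 [([637.0, 141.0, 5.0], 0.9), ([662.0, 71.0, 9.0], 0.7), ([646.0, 122.0, 10.0], 0.67), ([653.0, 96.0, 10.0], 0.58)]
top keeper_tab [([551.0, 147.0, 35.0], 0.41)]
scene row_end [([660.0, 73.0, 9.0], 0.45)]
scene stop_face [([588.0, 276.0, 21.0], 0.83)]
scene block_1 [([661.0, 70.0, 7.0], 0.86), ([647.0, 117.0, 6.0], 0.66), ([640.0, 139.0, 11.0], 0.52), ([649.0, 92.0, 6.0], 0.5)]
scene keeper_tab [([557.0, 145.0, 34.0], 0.75)]
```

View pics/w0.png

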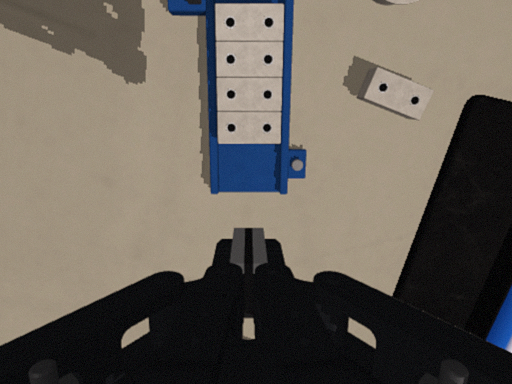

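View pics/scene1.png

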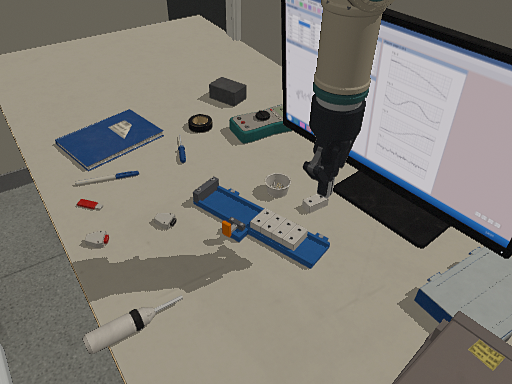

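The wrist view shows the rail straight ahead. The rear edge of block 4 is at v≈143, the open end at v≈192, and the rail is centred at u≈250.

```bash
cat >> h.py <<'E'
def wristE(p,st):
    T=np.eye(4); T[:3,:3]=Ro.from_euler('xyz',st['tool_rot']).as_matrix(); T[:3,3]=st['eef_pos']
    q=dict(p); q['extrinsics']=np.linalg.inv(T@p['tool_from_camera']); return q
E
python3 - <<'E'
from h import *
st=ctrl.read_state(); p=wristE(ctrl.get_image('wrist'),st); v=np.load('pose.npy')
print('tcp',proj(p,st['eef_pos']))
for P in [(-125,-33.5,15),(-125,33.5,15),(-79.4,-25,28),(-79.4,25,28),(20.6,-25,28),(20.6,25,28),(-54.4,25,28),(-54.4,-25,28)]: print(P,proj(p,railpts(*v[:3],P)).round(1))
overlay(p,v[:3],SEG[:5]+[((a,-25,28),(a,25,28),R) for a in(-79.4,-54.4,-29.4)],'w1.png',(250,100),half=(100,80),k=4)
E
```

```text
tcp [[248.14307894 247.4714463 ]]
(-125, -33.5, 15) [[287.  191.7]]
(-125, 33.5, 15) [[209.4 191.9]]
(-79.4, -25, 28) [[279.7 140.4]]
(-79.4, 25, 28) [[216.4 140.6]]
(20.6, -25, 28) [[282.7  -0.5]]
(20.6, 25, 28) [[212.6  -0.3]]
(-54.4, 25, 28) [[215.5 108. ]]
(-54.4, -25, 28) [[280.4 107.8]]
```

View pics/w1.png

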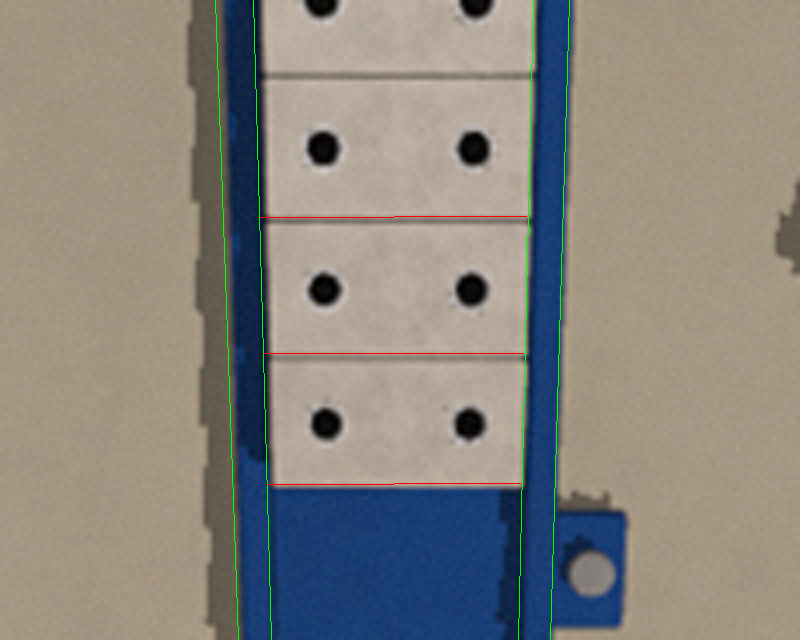

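apply_moves(motion=[[0, 2, 0, 0, 0], [0, 5, 0, 0, 0], [0, 8, 0, 0, 0], [0, 10.5, 0, 0, 0], [0, 12, 0, 0, 0], [0.05, 13, 0, 0, 0], [0.05, 13.6, 0, 0, 0], [0.05, 13.6, 0, 0, 0], [0.05, 13.6, 0, 0, 0]])

```text
clock: 6.4
eef_pos: [678.3, 26.6, 15.1]
tool_rot: [-1.571, -0.001, 0.344]
force: [0.6, -0.0, 0.1]
width: 0.0
```

Run:
```python
from h import *
inrail()
p=snap('wrist','w2.png'); p=snap('scene','s2.png'); overlay(p,(0,0,0),[],'s2z.png',(260,222),half=(75,48),k=5)
```

```text
rail [-114.9   -1.    15.1] yawerr -0.0013 rot [-1.571e+00 -1.000e-03  3.440e-01] F [ 0.6 -0.   0.1] w 0.0 t 6.4 q [-0.21  0.94  0.23  1.57 -0.3   0.66  0.51]
```

View pics/w2.png

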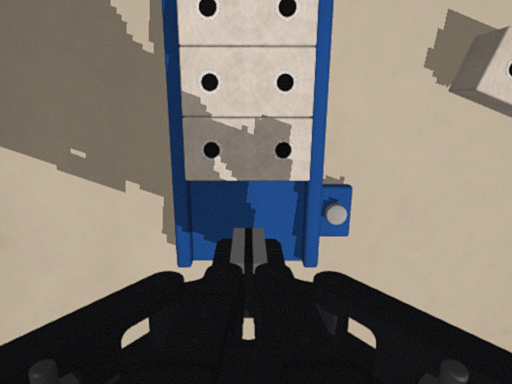

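View pics/s2z.png

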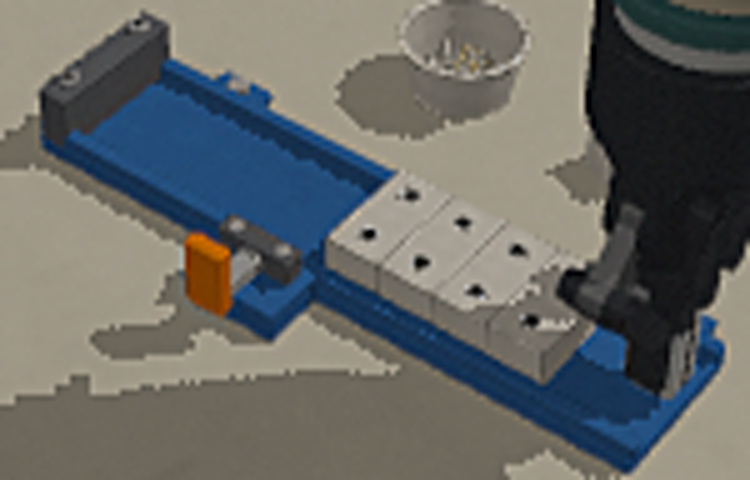

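apply_moves(motion=[[0, 0.1, 0.5, 0, 0], [0, 0.15, 1.0, 0, 0], [0, 0.15, 1.5, 0, 0], [0, 0.15, 1.9, 0, 0], [0, 0.15, 2.2, 0, 0], [0, 0.15, 2.5, 0, 0], [0, 0.15, 2.8, 0, 0], [0, 0.15, 3.2, 0, 0], [0, 0.15, 3.7, 0, 0], [0, 0.15, 4.2, 0, 0], [0, 0.15, 4.7, 0, 0], [0, 0.15, 5.3, 0, 0], [0, 0.15, 5.9, 0, 0], [0, 0.15, 6.5, 0, 0], [0, 0.15, 7.1, 0, 0], [0, 0.15, 7.7, 0, 0], [0, 0.15, 8.3, 0, 0], [0, 0.15, 8.8, 0, 0], [0, 0.15, 9.1, 0, 0], [0, 0.15, 9.2, 0, 0]])

```text
clock: 9.0
eef_pos: [646.6, 113.4, 12.8]
tool_rot: [-1.571, -0.0, 0.344]
force: [2.0, -4.4, -0.5]
width: 0.1
```

Run:
```python
from h import *
inrail()
p=snap('wrist','w3.png'); p=snap('scene','s3.png'); overlay(p,(0,0,0),[],'s3z.png',(260,222),half=(75,48),k=5)
```

```text
rail [-22.5  -0.6  12.8] yawerr -0.0011 rot [-1.571 -0.     0.344] F [ 2.  -4.4 -0.5] w 0.1 t 9.0 q [-0.35  0.93  0.24  1.64 -0.33  0.61  0.41]
```

View pics/w3.png

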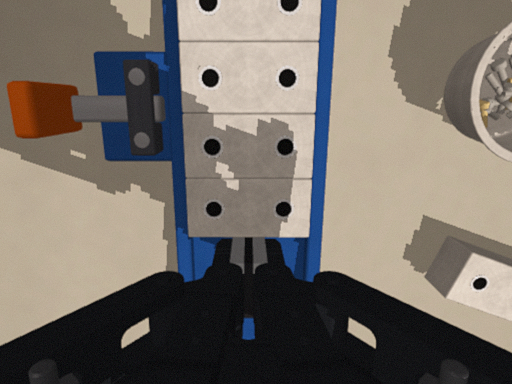

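View pics/s3z.png

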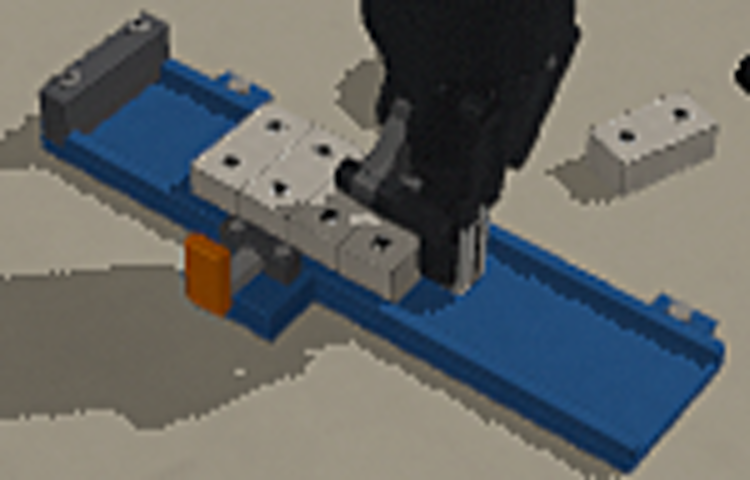

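apply_moves(motion=[[0, 0, 0.3, 0, 0], [0, 0, 0.8, 0, 0], [0, 0, 1.4, 0, 0], [0, 0, 2.0, 0, 0], [0, 0, 2.6, 0, 0], [0, 0, 3.2, 0, 0], [0, 0, 3.8, 0, 0], [0, 0, 4.4, 0, 0], [0, 0, 4.9, 0, 0], [0, 0, 5.3, 0, 0], [0, 0, 5.6, 0, 0], [0, 0, 5.7, 0, 0], [0, 0, 5.7, 0, 0]])

```text
clock: 10.72
eef_pos: [627.3, 167.0, 12.8]
tool_rot: [-1.571, 0.0, 0.344]
force: [1.4, -3.3, 0.0]
width: 0.1
```

Run:
```python
from h import *
inrail()
p=snap('wrist','w4.png'); p=snap('scene','s4.png'); overlay(p,(0,0,0),[],'s4z.png',(240,212),half=(60,40),k=6)
p=ctrl.get_image('top'); overlay(p,(0,0,0),[],'t4.png',(225,180),half=(50,36),k=8)
```

```text
rail [34.5 -0.6 12.8] yawerr -0.0013 rot [-1.571  0.     0.344] F [ 1.4 -3.3  0. ] w 0.1 t 10.725 q [-0.45  0.92  0.24  1.66 -0.35  0.6   0.34]
```

View pics/w4.png

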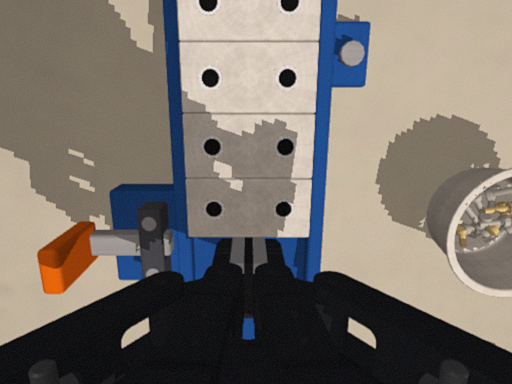

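View pics/s4z.png

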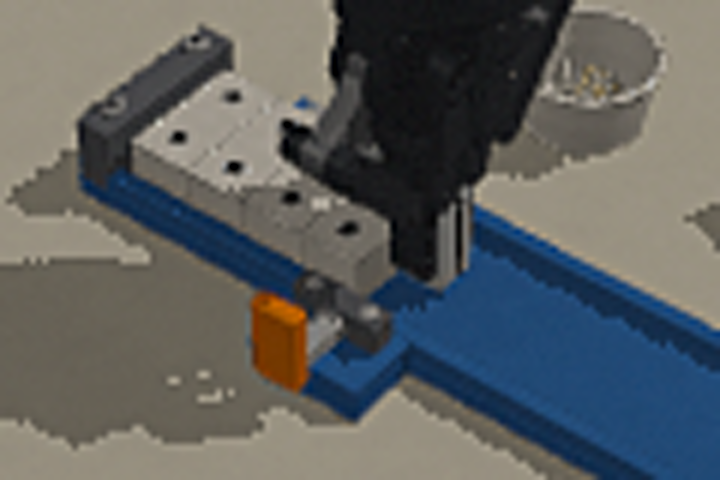

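View pics/t4.png

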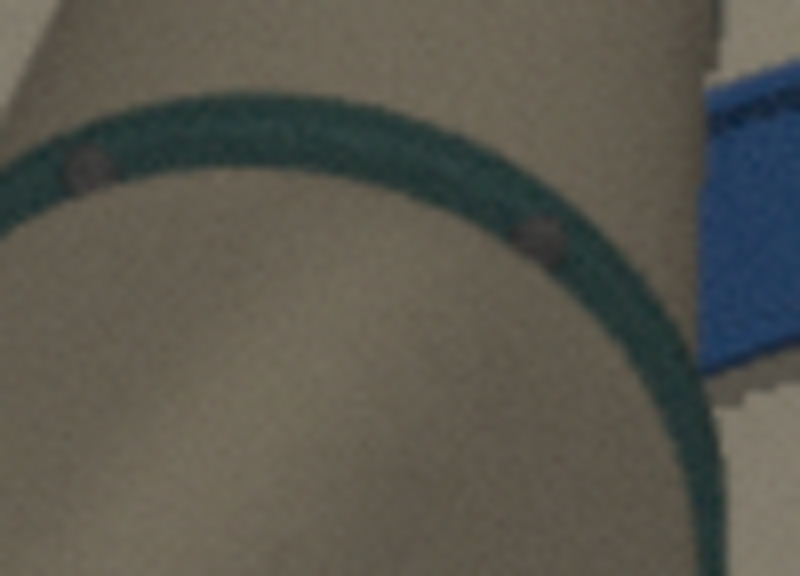

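The row is closed up in front of the fingers, with a few millimetres left to the stop. I'll push slowly and watch the force.

apply_moves(motion=[[0, 0, 0.1, 0, 0], [0, 0, 0.2, 0, 0], [0, 0, 0.3, 0, 0], [0, 0, 0.4, 0, 0], [0, 0, 0.4, 0, 0]])

```text
clock: 11.5
eef_pos: [626.2, 170.2, 12.8]
tool_rot: [-1.571, 0.0, 0.344]
force: [1.6, -4.7, 0.1]
width: -0.1
```

apply_moves(motion=[[0, 0, 0.1, 0, 0], [0, 0, 0.2, 0, 0], [0, 0, 0.2, 0, 0]])

```text
clock: 11.88
eef_pos: [626.2, 170.3, 12.8]
tool_rot: [-1.573, -0.0, 0.343]
force: [2.1, -6.0, -0.9]
width: 0.4
```

apply_moves(motion=[[0, 0, 0.1, 0, 0], [0, 0, 0.2, 0, 0], [0, 0, 0.2, 0, 0]])

```text
clock: 12.25
eef_pos: [626.1, 170.3, 12.9]
tool_rot: [-1.576, -0.001, 0.342]
force: [3.7, -9.4, -1.2]
width: -0.2
```

apply_moves(motion=[[0, 0, 0.2, 0, 0], [0, 0, 0.4, 0, 0], [0, 0, 0.4, 0, 0]])

```text
clock: 12.62
eef_pos: [626.1, 170.3, 13.0]
tool_rot: [-1.58, -0.001, 0.34]
force: [5.0, -16.7, 0.4]
width: -0.1
```

Run:
```python
from h import *
inrail()
p=snap('wrist','w5.png'); p=snap('scene','s5.png'); overlay(p,(0,0,0),[],'s5z.png',(240,212),half=(60,40),k=6)
print([(np.round(d['location'],0).tolist(),round(d['confidence'],2)) for d in ctrl.mark_of(p,'keeper_tab')[:5]])
```

```text
rail [38.  -0.5 13. ] yawerr -0.0055 rot [-1.58e+00 -1.00e-03  3.40e-01] F [  5.  -16.7   0.4] w -0.1 t 12.625 q [-0.46  0.92  0.25  1.67 -0.35  0.6   0.32]
[([557.0, 144.0, 35.0], 0.65)]
```

View pics/s5z.png

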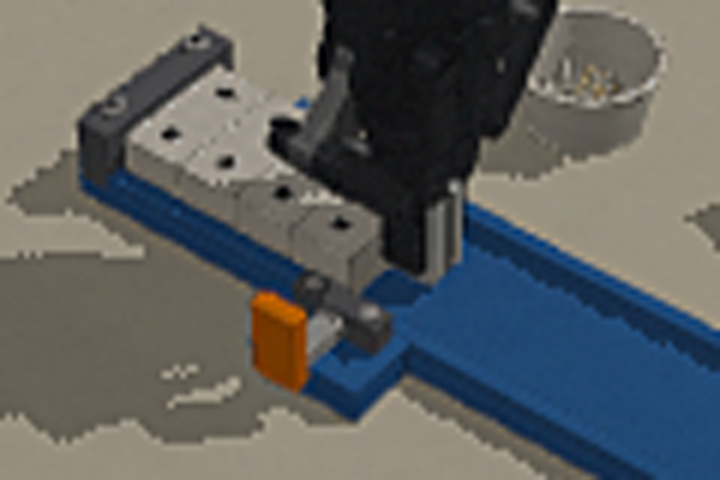

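View pics/w5.png

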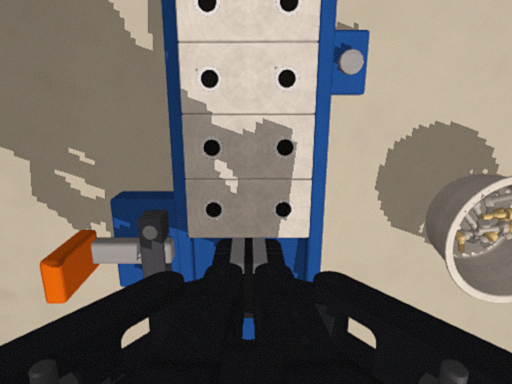

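apply_moves(motion=[[0, 0, -0.4, 0, 0], [0, 0, -1.2, 0, 0], [0, 0, -2.5, 0, 0], [0, 0, -4, 0, 0], [0, -2, -5, 0, 0], [0, -5, -6, 0, 0], [-2, -8, -7, 0, 0], [-5, -9, -7, 0, 0], [-7, -9, -7, 0, 0], [-7.5, -9, -7, 0, 0], [-7.5, -9, -7, 0, 0], [-7.5, -9, -7, 0, 0]])

```text
clock: 14.28
eef_pos: [577.5, 87.4, 102.9]
tool_rot: [-1.571, -0.001, 0.344]
force: [-0.4, -0.5, -0.9]
width: 0.2
```

Run:
```python
from h import *
inrail(); st=ctrl.read_state()
p=snap('wrist','w6.png'); pe=wristE(p,st); v=np.load('pose.npy')
print([(np.round(d['location'],0).tolist(),round(d['confidence'],2)) for d in ctrl.mark_of(p,'keeper_tab')[:5]])
print([(np.round(d['location'],0).tolist(),round(d['confidence'],2)) for d in ctrl.mark_of(p,'row_end')[:5]])
segs=SEG+[((32,y,48),(50,y,48),Y) for y in(68,76)]+[((a,68,48),(a,76,48),Y) for a in(32,50)]
overlay(pe,v[:3],segs,'w6o.png',(256,150),half=(200,150),k=2)
p=ctrl.get_image('top'); overlay(p,(0,0,0),[],'t6.png',(225,180),half=(50,36),k=8)
```

```text
rail [-23.6  73.3 102.9] yawerr -0.0008 rot [-1.571e+00 -1.000e-03  3.440e-01] F [-0.4 -0.5 -0.9] w 0.2 t 14.275 q [-0.37  0.72  0.27  1.82 -0.3   0.64  0.43]
[([552.0, 146.0, 33.0], 0.86)]
[([626.0, 181.0, 16.0], 0.7), ([642.0, 134.0, 0.0], 0.49)]
```

View pics/w6o.png

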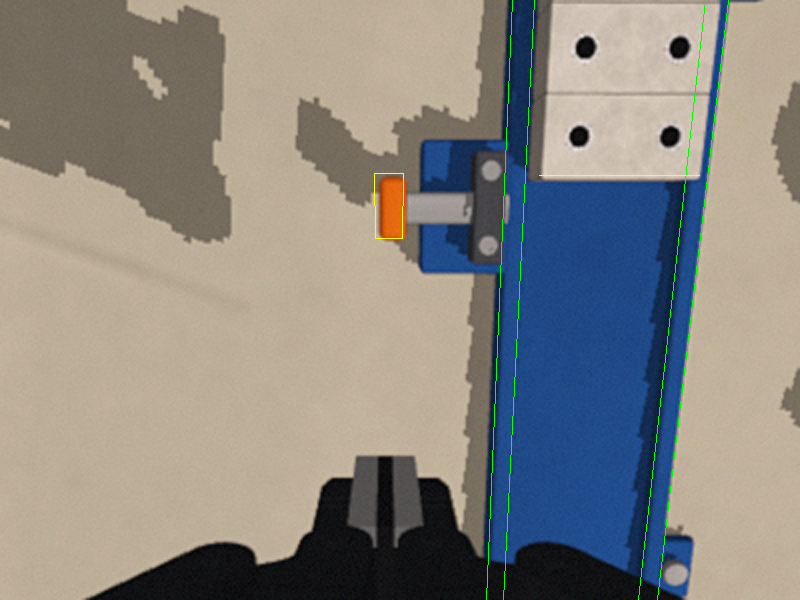

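View pics/t6.png

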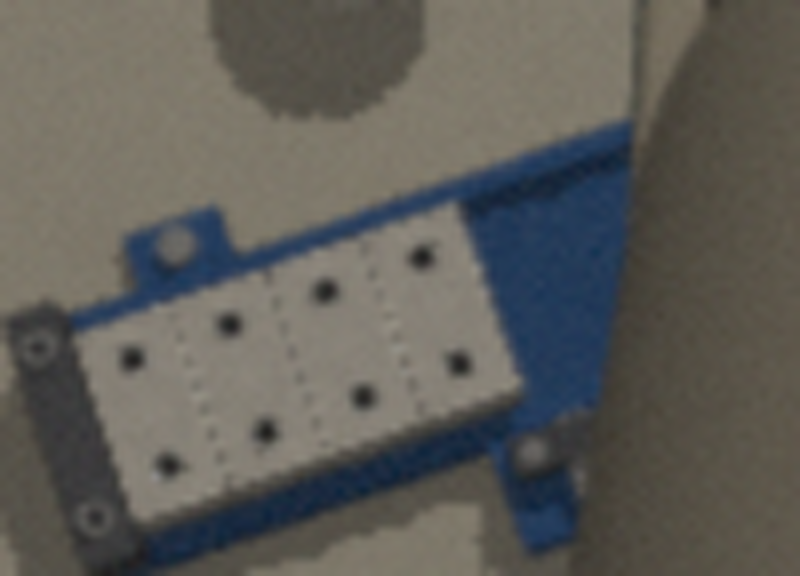

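apply_moves(motion=[[-1.5, 0, 1, 0, 0], [-3, 0, 2.5, 0, 0], [-3.5, 0, 4, 0, 0], [-3.5, 0, 5.5, 0, 0], [-3.5, 0, 6.4, 0, 0], [-3.5, 2, 6.4, 0, 0], [-3.5, 4.5, 6.4, 0, 0], [-3.5, 6.3, 6.4, 0, 0], [-3.5, 6.8, 6.4, 0, 0], [-3.5, 6.8, 6.4, 0, 0], [-3.5, 6.8, 6.4, 0, 0]])

```text
clock: 15.85
eef_pos: [522.5, 135.6, 35.5]
tool_rot: [-1.571, -0.001, 0.344]
force: [-0.1, 0.4, 0.8]
width: 0.5
```

Run:
```python
from h import *
inrail(); 
p=snap('wrist','w7.png')
p=snap('scene','s7.png'); overlay(p,(0,0,0),[],'s7z.png',(240,212),half=(60,40),k=6)
```

```text
rail [ 40.3 108.7  35.5] yawerr -0.0013 rot [-1.571e+00 -1.000e-03  3.440e-01] F [-0.1  0.4  0.8] w 0.5 t 15.85 q [-0.44  0.78  0.21  1.97 -0.36  0.42  0.39]
```

View pics/w7.png

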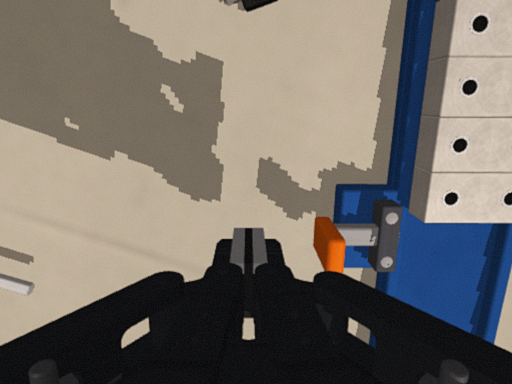

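View pics/s7z.png

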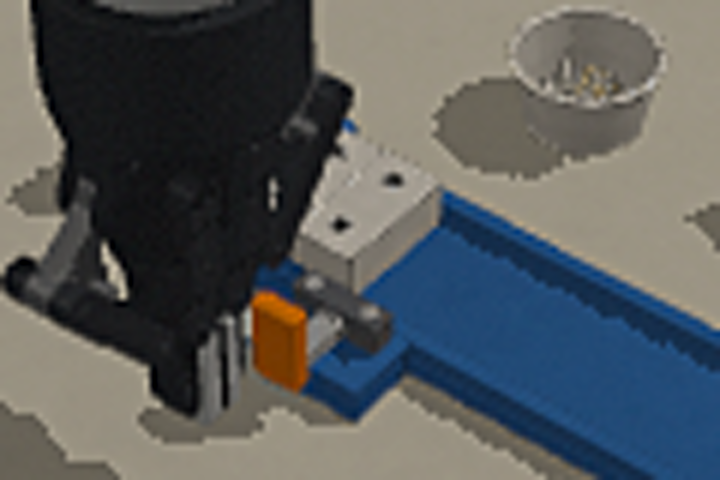

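apply_moves(motion=[[0.5, 0.2, 0, 0, 0], [1, 0.2, 0, 0, 0], [1.4, 0.2, 0, 0, 0], [1.7, 0.2, 0, 0, 0], [2.0, 0.2, 0, 0, 0], [2.3, 0.2, 0, 0, 0], [2.6, 0.2, 0, 0, 0], [2.9, 0.2, 0, 0, 0], [3.0, 0.2, 0, 0, 0]])

```text
clock: 17.08
eef_pos: [550.1, 145.5, 32.7]
tool_rot: [-1.571, 0.0, 0.344]
force: [-2.3, -1.3, 2.6]
width: -0.2
```

Run:
```python
from h import *
inrail(); 
p=snap('wrist','w8.png')
p=snap('scene','s8.png'); overlay(p,(0,0,0),[],'s8z.png',(240,212),half=(60,40),k=6)
```

```text
rail [40.4 79.3 32.7] yawerr -0.0012 rot [-1.571  0.     0.344] F [-2.3 -1.3  2.6] w -0.2 t 17.075 q [-0.45  0.81  0.22  1.89 -0.36  0.47  0.37]
```

View pics/w8.png

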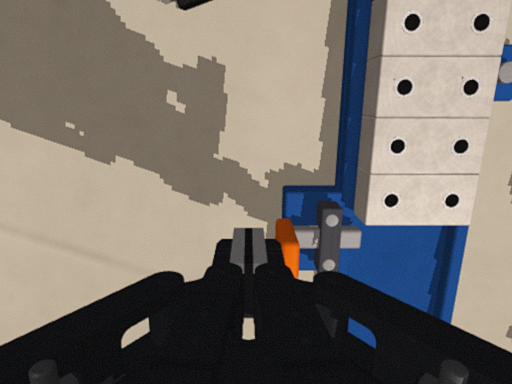

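View pics/s8z.png

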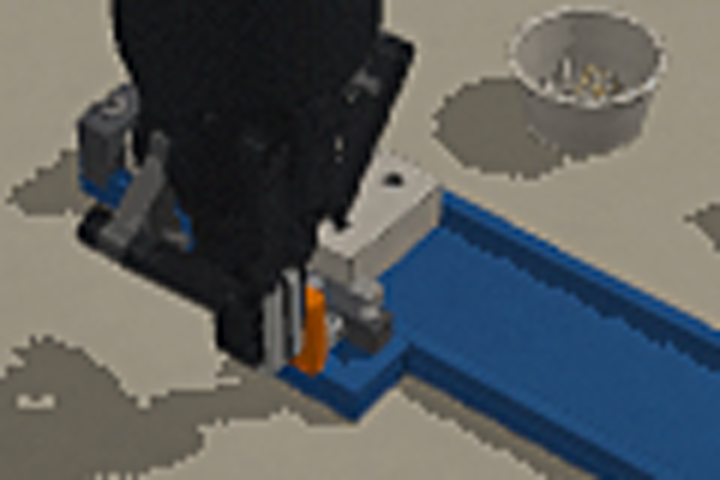

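The fingertips are on the tab at about (285,240) and the bar is already entering the channel behind the last block. I'll keep pushing.

apply_moves(motion=[[0.2, 0, 0, 0, 0], [0.4, 0, 0, 0, 0], [0.6, 0, 0, 0, 0], [0.8, 0, 0, 0, 0], [0.8, 0, 0, 0, 0]])

```text
clock: 17.8
eef_pos: [558.1, 148.3, 32.8]
tool_rot: [-1.571, -0.001, 0.344]
force: [-0.4, -1.4, -0.8]
width: -0.4
```

apply_moves(motion=[[0.15, 0, 0, 0, 0], [0.3, 0, 0, 0, 0], [0.3, 0, 0, 0, 0]])

```text
clock: 18.18
eef_pos: [560.3, 149.1, 32.8]
tool_rot: [-1.571, 0.0, 0.344]
force: [-1.7, -1.0, 0.9]
width: -0.0
```

apply_moves(motion=[[0.15, 0, 0, 0, 0], [0.3, 0, 0, 0, 0], [0.3, 0, 0, 0, 0]])

```text
clock: 18.55
eef_pos: [560.4, 149.2, 32.7]
tool_rot: [-1.57, 0.006, 0.344]
force: [-7.1, -3.8, 7.0]
width: -0.0
```

Run:
```python
from h import *
inrail(); 
p=snap('wrist','w9.png')
```

```text
rail [40.4 68.4 32.7] yawerr -0.0016 rot [-1.57   0.006  0.344] F [-7.1 -3.8  7. ] w -0.0 t 18.55 q [-0.45  0.83  0.23  1.86 -0.35  0.51  0.36]
```

View pics/w9.png

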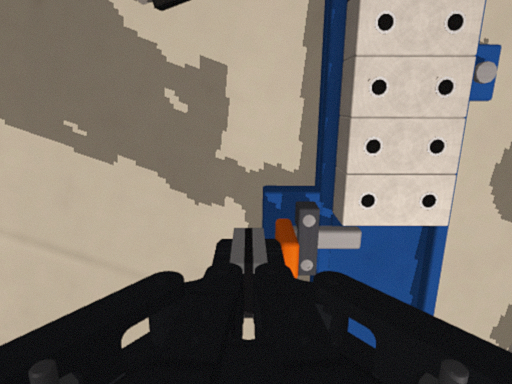

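apply_moves(motion=[[0.2, 0, 0, 0, 0], [0.3, 0, 0, 0, 0], [0.3, 0, 0, 0, 0]])

```text
clock: 18.98
eef_pos: [560.5, 149.3, 32.6]
tool_rot: [-1.569, 0.011, 0.343]
force: [-13.0, -5.3, 11.7]
width: 0.1
```

apply_moves(motion=[[-0.8, 0, 0, 0, 0], [-2, 0, 0, 0, 0], [-4, 0, 0, 0, 0], [-5, -3, 0, 0, 0], [-5, -7, -3, 0, 0], [-5, -9, -7, 0, 0], [-3, -9, -7, 0, 0], [-1, -9, -7, 0, 0], [-1, -9, -7, 0, 0], [-1, -9, -7, 0, 0]])

```text
clock: 20.23
eef_pos: [579.2, 81.8, 122.5]
tool_rot: [-1.571, 0.001, 0.344]
force: [-0.5, 0.2, -0.5]
width: 0.1
```

Run:
```python
from h import *
inrail(); st=ctrl.read_state()
p=snap('wrist','w10.png'); pe=wristE(p,st); v=np.load('pose.npy')
segs=SEG+[((36,y,24),(46,y,24),Y) for y in(14.5,)]+[((32,y,48),(50,y,48),Y) for y in(55,47)]
overlay(pe,v[:3],segs,'w10o.png',(256,150),half=(200,150),k=2)
p=snap('top','t10f.png'); overlay(p,(0,0,0),[],'t10.png',(225,180),half=(50,36),k=8)
```

```text
rail [-29.5  73.5 122.5] yawerr -0.0013 rot [-1.571e+00  1.000e-03  3.440e-01] F [-0.5  0.2 -0.5] w 0.1 t 20.225 q [-0.37  0.69  0.28  1.81 -0.29  0.68  0.42]
```

View pics/w10o.png

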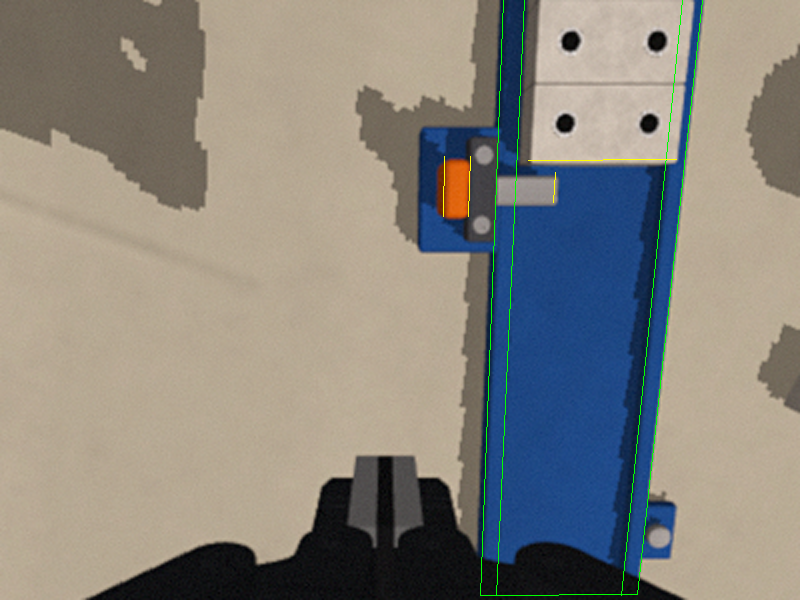

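View pics/t10.png

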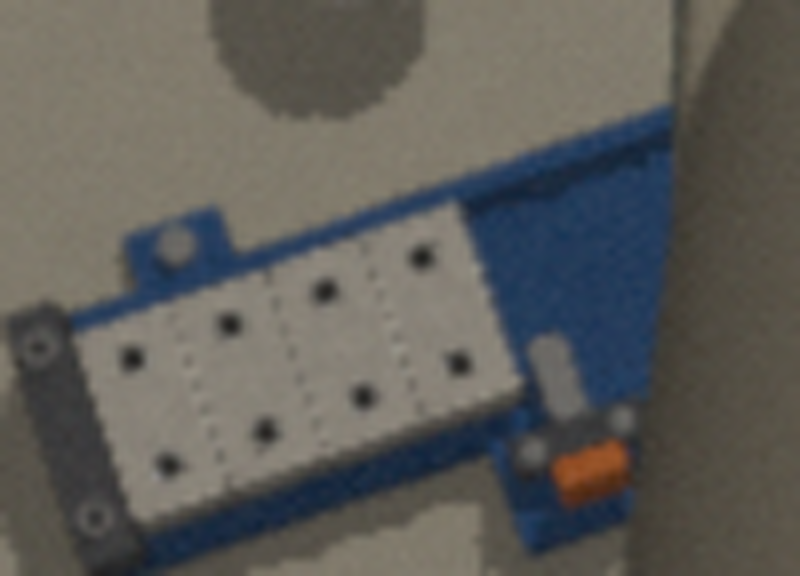

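```bash
python3 -c "
from h import *
print(ctrl.finish_job()); print(ctrl.read_state()['clock'])"
```

```text
the job is handed in; nothing more can be done
None
the job is handed in; nothing more can be done
```

I pushed the four blocks home against the dark end stop as one closed train, then pushed the orange tab until the keeper was fully shut. I handed the job in at about 20 s of the 48 s; no verdict was reported.

- **Row:** The push stalled against the stop, with the force rising to about 17 N. The wrist and top views afterwards show a closed, flat row touching the stop. In the wrist view its rear face lies within about 1 mm of the 50 mm mark on my fitted rail model.
- **Keeper:** The tab stopped hard against the bracket at about 14 N sideways. The bar tip then lay where the fully-shut position should be, behind the last block.
- **Robot and bystanders:** The gripper was clear and the force reading was close to zero at hand-in. The gripper never worked near the spare block, pot or connector, but I did not measure their positions again at the end.
- **Disagreement:** My rail fit left residuals of about 1 to 2 pixels between cameras, roughly 2 mm. I therefore relied on the hard stops and force readings for the final positions.

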